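Set the scraper of a board gluer to its gauge

ROBOT

A 7-joint arm with a two-finger parallel gripper is mounted at the origin on the work surface. World frame = base frame: x ahead of the robot, y to its left, z up, the work surface at z = 0. Lengths are in m, angles in rad, forces in N, time in s.
With the tool pointing down it reaches from about 0.4 to 0.875 m from the base axis. Payload 19.3 kg.
Tool frame: the origin (TCP) lies midway between the tips of the shut fingers; the grasp point (between the pads) lies 19 mm behind it; z points along the fingers, y is the line along which they close (so a half turn about z gives the same grasp; the last joint's range is limited). The gripper opens to 85 mm and grips with 20 to 120 N. Pads are 22 mm wide; open, the fingers measure 114 mm over their backs; the gripper's body (76 mm by 85 mm) begins 54 mm behind the grasp point. The pads swing forward as they close: fully open they stand 13 mm farther back than shut.
Start: joints at [-1.204, 0.521, -0.036, 1.599, 0.021, 1.021, -0.113], TCP at [0.264, 0.566, 0.231] pointing down, gripper open.
Joint ranges: [-2.91, 2.91], [-0.3, 2.13], [-1.5, 1.42], [0.17, 2.43], [-1.26, 4.41], [0.16, 1.93], [-2.52, 2.52]. Speed limits (rad/s): [1.89, 1.89, 2.39, 2.39, 3.01, 3.01, 3.01].

INTERFACE

Orientations are given as [roll, pitch, yaw] about the fixed x, y, z axes, in that order (R = Rz(yaw) Ry(pitch) Rx(roll)).
In Python, from workcell import telemetry, grab_frame, calibration, bot, outline_of, landmark_of gives the robot as it stands. The module is installed in compiled form; this text tells all that it offers.
- The arm moves only by the shell command python3 -m inch 'ROWS' [FORCE]. ROWS is JSON, a list of rows, each a list of 7 numbers: the shift along the tool's x, y, z in m, then the turn, a rotation vector about the tool's x, y, z in rad, then the closure, from 0 (fully open) to 1 (shut). A call has 1 to 5 rows; each row shifts and turns the commanded pose from where the row before left it, along the tool's axes as they then stand; what a row does not reach is not made up. A row lasts 1/10 s, in which the tool goes at most 50 mm and 8.59 degrees, less where a joint would pass 70% of its speed; a pose out of reach is approached as far as the arm can. A call is refused whole if a number of a shift passes 0.05 or a number of a turn 0.15, either way. A call with a gripper value outside its range is refused whole. The fingers move at their own pace and stop on an object; FORCE is the grip in N (left out, the last holds). Time passes only in rows, so rows that do not move let the fingers close. It gives the time, the measured TCP pose, the force, the opening and the grip force at its end, in the units of the state.
- telemetry.observe(): the state, without advancing time (a new reading comes with each control period).
- grab_frame(name): name is "scene" or "top"; returns the picture (480x640x3 uint8, red, green, blue); there is no depth.
- calibration(name): a dict with "fovy" (degrees; the focal length in pixels is half the picture's height over the tangent of half this angle, whatever the lens; pixels are square), "cx", "cy" (the principal point, pixels), "pose" (4x4, takes a point from camera to world coordinates). Camera axes: x right, y down, z forward; pixel columns grow to the right and rows downward; lengths in m; the calibration is good to about 2 mm. A picture is of the moment at which its call begins. calibration takes no time and is no camera call.
- bot.job_done(): hands the job in; it is judged then, once.
Trained networks look in the newest picture that a camera, given by its name, has taken for a name from the list of things; names that differ only in an ending like _2 or _b are one class to them, and where a whole thing is asked for, a point or a joint stands for the part that bears it (a point fixed in the world has none). Each returns a list of dicts, best first, with "score" (0 to 1); they miss things now and then, are a little off and sometimes report something else, mostly with a low value. They report only what shows in the picture. A call takes as long as a camera call. They do not tell look-alikes from the thing itself.
- outline_of(label, camera): "region" (480x640 bool, what is visible of it) and "rect" ([left, top, right, bottom] in pixels, round what is visible of it).
- landmark_of(label, camera): "xy" ([column, row] in pixels: a listed point, or the origin of a listed thing).
The state is a dict: "clock": time; "qpos": joint angles; "qd": joint speeds; "joint_efforts": joint torques, N m; "position": TCP position; "tool_rot": TCP orientation; "force": force on the tool from outside, world axes, zero at the start; "moment": the same for the moment, N m; "grip_width": finger opening in m; "finger_force": force on a finger pad.
Only numpy, scipy, OpenCV 4.12 (cv2) and the standard library are available. Lean on these libraries where they do the work, as an engineer would, in place of code of your own. Each camera call takes 0.05 s, during which the arm holds its last target. There are 200 camera calls.

TASK

Two identical little glue spreaders stand on the studio table; one has a flat steel gauge lying in the gap under its scraper. On that one, turn the handle of the adjusting screw clockwise until the scraper just drags on the gauge, lightly and not squeezing it hard, then let go. Leave the gauge lying where it is and leave the other spreader's screw alone.

Things in the scene. Friction and masses are not known exactly. Their poses are not given: they have to be found in the camera images.
- work_handle (a point): Grip point of the screw handle to turn, on its upright axis, 108 mm above the table. Upright black bar 50 mm long (own x), 12 mm thick (own y), 36 mm high, top 13 mm above this point; it turns but does not sink, and stays as left (friction 0.05 N m). Starts 17 to 52 degrees clockwise (from above) of the bed's length; the drag is right when it lies in line over the bridge, 90 degrees (80 to 105).
- work_scraper: Steel scraper plate of that spreader, under the bridge below the handle: 62 mm wide (own y, along the bridge), 8 mm thick (own x, along the bed), 22 mm high; origin mid lower edge, z up. It does not turn: its yaw is the spreader's. Each radian clockwise lowers it 5 mm; it starts 2 to 6 mm clear, touches the gauge at 77 degrees, then its spring presses 5 N harder per radian.
- gauge: Loose flat steel strip, 150 mm long (own x), 24 mm wide, 6 mm thick, 0.15 kg, origin mid underside. Lies roughly along the spreader's bed, through the gap, showing on both sides of the bridge. The spreader is fixed: dark bed 160 x 110 x 12 mm; grey bridge across its middle, 108 mm long, 22 mm wide, its top 76 mm above the table, 9 mm below the handle bar's underside.
- spare_handle_end (a point): Point near one end of the screw handle of the other, identical fixed spreader, which has no gauge in it; 22 mm out from that screw's axis, 108 mm above the table. Not to be turned.
There are look-alikes about, which are no part of the job. Leave any orange or red look-alike of the part that bears work_handle alone.

How it is judged:
By the outcome, as a careful person would: the job done as asked, in the order asked, and still so for the second after the job is handed in, with the robot touching nothing.
It also fails if it takes over 29 s, if anything falls off the work surface, if the arm or the gripper's body presses on something with over 40 N, if the wrist force passes 120 N, or if a joint passes its speed limit or range.

## Working session

There is one attempt and no reset: what is moved stays moved. The work goes in short steps, Python scripts to look and compute and a shell command to move; the robot and the scene stay as the last step left them, time stands still between calls to the robot, and variables do not carry over. Pictures are saved under pics/ and viewed, at most 10 in all, crops included, and the job is handed in when it is done.

```bash
mkdir -p pics
cat > h.py <<'E'
import numpy as np, cv2
from workcell import telemetry, grab_frame, calibration, bot, outline_of, landmark_of
def ray(cam,xy,z):
    c=calibration(cam); P=np.array(c["pose"]); f=240/np.tan(np.radians(c["fovy"])/2)
    d=P[:3,:3]@np.array([(xy[0]-c["cx"])/f,(xy[1]-c["cy"])/f,1]); o=P[:3,3]
    return o+d*(z-o[2])/d[2]
def proj(cam,p):
    c=calibration(cam); P=np.array(c["pose"]); f=240/np.tan(np.radians(c["fovy"])/2)
    q=P[:3,:3].T@(np.array(p)-P[:3,3]); return np.array([c["cx"]+f*q[0]/q[2],c["cy"]+f*q[1]/q[2]])
E
python3 - <<'E'
from h import *
s=telemetry.observe(); print(s["clock"],s["position"],s["tool_rot"])
for cam in ["top","scene"]:
    im=grab_frame(cam); cv2.imwrite(f"pics/{cam}0.png",im[:,:,::-1])
    print(cam,np.round(np.array(calibration(cam)["pose"]),3).tolist(),calibration(cam)["fovy"])
    for n,z in [("work_handle",.108),("work_scraper",.02),("gauge",.012),("spare_handle_end",.108)]:
        for d in landmark_of(n,cam): print(n,round(d["score"],2),np.round(d["xy"]),np.round(ray(cam,d["xy"],z),3))
E
```

```text
0.0 [0.26428129 0.56600896 0.23073031] [-3.14045078e+00  5.89809060e-05  2.70479269e+00]
top [[-0.005, -0.997, 0.076, 0.358], [-1.0, 0.004, -0.015, 0.077], [0.014, -0.076, -0.997, 1.291], [0.0, 0.0, 0.0, 1.0]] 42.453418350174545
work_handle 0.71 [254. 214.] [0.501 0.167 0.108]
work_handle 0.7 [232. 334.] [0.272 0.207 0.108]
work_handle 0.68 [147. 220.] [0.49  0.371 0.108]
gauge 0.69 [258. 220.] [0.5   0.166 0.012]
spare_handle_end 0.59 [432. 213.] [ 0.503 -0.177  0.108]
scene [[-0.537, 0.484, -0.691, 0.971], [0.844, 0.324, -0.428, 0.395], [0.016, -0.813, -0.583, 0.556], [0.0, 0.0, 0.0, 1.0]] 56.91923412791341
work_handle 0.92 [347. 278.] [0.492 0.165 0.108]
work_handle 0.75 [483. 334.] [0.492 0.374 0.108]
work_handle 0.64 [421. 222.] [0.275 0.202 0.108]
work_scraper 0.78 [467. 371.] [0.486 0.37  0.02 ]
work_scraper 0.67 [347. 319.] [0.49  0.169 0.02 ]
work_scraper 0.59 [421. 260.] [0.267 0.214 0.02 ]
gauge 0.66 [337. 326.] [0.507 0.161 0.012]
spare_handle_end 0.91 [182. 214.] [ 0.502 -0.183  0.108]
```

View pics/top0.png

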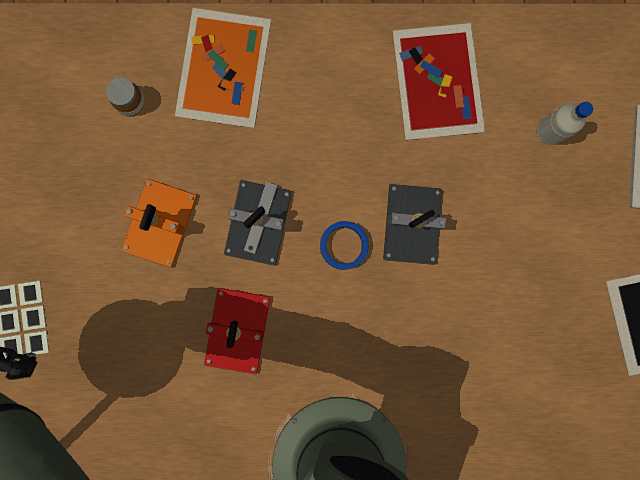

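View pics/scene0.png

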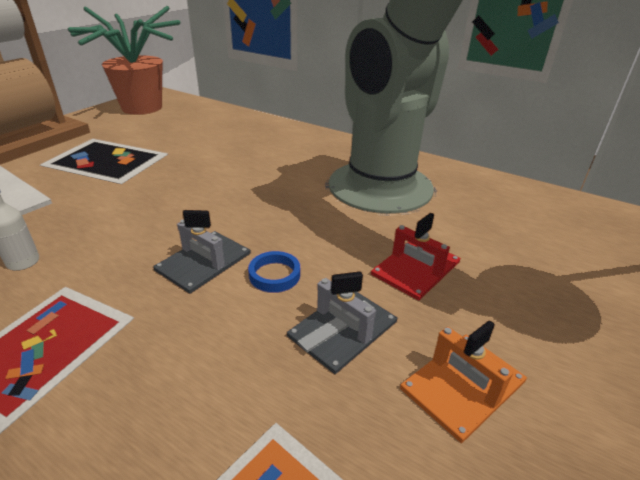

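The top view shows the gauge under the grey spreader at about (258,222), with its handle running from (246,223) to (264,207). The other grey spreader, at (415,222), is the spare, and the orange and red ones are look-alikes. Next I'll fit the handle bar and the bed.

```bash
cat > fit.py <<'E'
from h import *
from scipy.optimize import minimize
def hull(cam,x,y,a,dims,zc):
    c,s=np.cos(a),np.sin(a); pts=[]
    for i in(-1,1):
        for j in(-1,1):
            for k in(-1,1):
                u,v=i*dims[0]/2,j*dims[1]/2
                pts.append(proj(cam,[x+c*u-s*v,y+s*u+c*v,zc+k*dims[2]/2]))
    return cv2.convexHull(np.array(pts,np.float32))
def cost(p,masks,dims,zc):
    t=0
    for cam,m in masks.items():
        h=np.zeros((480*4,640*4),np.uint8); cv2.fillConvexPoly(h,np.round(hull(cam,*p,dims,zc)*4).astype(int),1)
        h=cv2.resize(h.astype(np.float32),(640,480),interpolation=cv2.INTER_AREA)
        t+=np.abs(h-m).sum()/m.sum()
    return t
def fit(masks,p0,dims,zc):
    best=None
    for da in(-.2,0,.2):
        q=np.array(p0)+[0,0,da]
        r=minimize(cost,q,args=(masks,dims,zc),method="Nelder-Mead",options=dict(initial_simplex=[q,q+[.008,0,0],q+[0,.008,0],q+[0,0,.2]],xatol=1e-4,fatol=1e-4))
        if best is None or r.fun<best.fun: best=r
    return best
def look(xy0,a0,cams=("top","scene"),tag=None):
    M={};ims={}
    for cam in cams:
        im=grab_frame(cam); ims[cam]=im
        t=proj(cam,[*xy0,.103])
        L=[d for d in outline_of("work_handle",cam) if np.hypot(*(np.mean(np.nonzero(d["region"]),axis=1)[::-1]-t))<25]
        if L: M[cam]=L[0]["region"].astype(float)
    for sub in [M]+[{k:M[k]} for k in M]:
        r=fit(sub,[*xy0,a0],(.05,.012,.036),.103); print("handle",list(sub),np.round(r.x[:2],4),"yaw",round(np.degrees(r.x[2]),1),"cost",round(r.fun,3))
    return ims
E
python3 - <<'E'
from fit import *
ims=look((.497,.166),np.radians(-48))
im=ims["top"]; roi=np.zeros((480,640),np.uint8); roi[170:275,215:300]=1
hsv=cv2.cvtColor(im,cv2.COLOR_RGB2HSV); m=((hsv[...,1]<70)*roi).astype(np.uint8)
n,l,st,_=cv2.connectedComponentsWithStats(m); k=1+np.argmax(st[1:,4]); 
cs,_=cv2.findContours((l==k).astype(np.uint8),cv2.RETR_EXTERNAL,cv2.CHAIN_APPROX_NONE)
full=np.zeros((480,640),np.uint8); cv2.drawContours(full,cs,-1,1,-1)
r=fit({"top":full.astype(float)},[.495,.165,-.2],(.16,.11,.012),.006); print("bed",r.x[:2],np.degrees(r.x[2]),r.fun)
for d in outline_of("gauge","top"):
    ys,xs=np.nonzero(d["region"]); P=np.array([ray("top",(x,y),.018)[:2] for x,y in zip(xs,ys)])
    w=cv2.minAreaRect((P*1000).astype(np.float32)); print("gauge",d["score"],w)
v=cv2.resize(im[170:275,200:310],(770,735)[:2] if 0 else (627,599),interpolation=cv2.INTER_CUBIC); cv2.imwrite("pics/crop1.png",v[:,:,::-1])
print(telemetry.observe()["clock"])
E
```

```text
Traceback (most recent call last):
  File "fit.py", line 33, in look
    r=fit(sub,[*xy0,a0],(.05,.012,.036),.103); print("handle",list(sub),np.round(r.x[:2],4),"yaw",round(np.degrees(r.x[2]),1),"cost",round(r.fun,3))
  File "fit.py", line 22, in fit
    r=minimize(cost,q,args=(masks,dims,zc),method="Nelder-Mead",options=dict(initial_simplex=[q,q+[.008,0,0],q+[0,.008,0],q+[0,0,.2]],xatol=1e-4,fatol=1e-4))
  File "fit.py", line 14, in cost
    h=np.zeros((480*4,640*4),np.uint8); cv2.fillConvexPoly(h,np.round(hull(cam,*p,dims,zc)*4).astype(int),1)
                                                                      ~~~~^^^^^^^^^^^^^^^^
  File "fit.py", line 9, in hull
    pts.append(proj(cam,[x+c*u-s*v,y+s*u+c*v,zc+k*dims[2]/2]))
               ~~~~^^^^^^^^^^^^^^^^^^^^^^^^^^^^^^^^^^^^^^^^^^
  File "h.py", line 8, in proj
    c=calibration(cam); P=np.array(c["pose"]); f=240/np.tan(np.radians(c["fovy"])/2)
ValueError: time passes only in moves, steps and waits
```

```bash
sed -i 's/^from workcell.*/&\nimport functools\ncalibration=functools.cache(calibration)/' h.py
python3 - <<'E'
from fit import *
ims=look((.497,.166),np.radians(-48))
im=ims["top"]; roi=np.zeros((480,640),np.uint8); roi[170:275,215:300]=1
hsv=cv2.cvtColor(im,cv2.COLOR_RGB2HSV); m=((hsv[...,1]<70)*roi).astype(np.uint8)
n,l,st,_=cv2.connectedComponentsWithStats(m); k=1+np.argmax(st[1:,4]); 
cs,_=cv2.findContours((l==k).astype(np.uint8),cv2.RETR_EXTERNAL,cv2.CHAIN_APPROX_NONE)
full=np.zeros((480,640),np.uint8); cv2.drawContours(full,cs,-1,1,-1)
r=fit({"top":full.astype(float)},[.495,.165,-.2],(.16,.11,.012),.006); print("bed",r.x[:2],np.degrees(r.x[2]),r.fun)
for d in outline_of("gauge","top"):
    ys,xs=np.nonzero(d["region"]); P=np.array([ray("top",(x,y),.018)[:2] for x,y in zip(xs,ys)])
    w=cv2.minAreaRect((P*1000).astype(np.float32)); print("gauge",d["score"],w)
v=cv2.resize(im[170:275,200:310],(627,599),interpolation=cv2.INTER_CUBIC); cv2.imwrite("pics/crop1.png",v[:,:,::-1])
print(telemetry.observe()["clock"])
E
```

```text
handle ['top'] [0.4946 0.1659] yaw -46.4 cost 0.196
handle ['top'] [0.4946 0.1659] yaw -46.4 cost 0.196
bed [0.49621713 0.16603857] -11.831591338364877 0.04259554140127388
gauge 0.55 ((504.84716796875, 160.6919403076172), (26.624666213989258, 151.37181091308594), 72.45551300048828)
0.95
```

View pics/crop1.png

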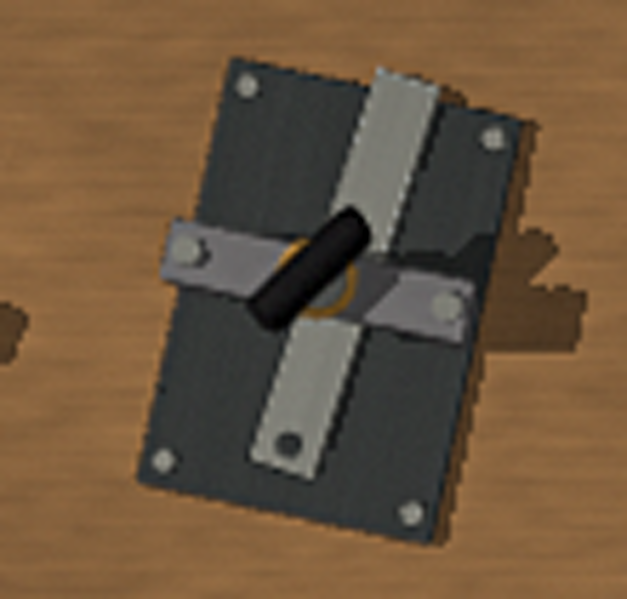

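The crop shows the gauge through the gap and the handle about 35° clockwise of the bed. The axis is near (0.4955, 0.166). I'll move over it.

```bash
R='[[-0.0315,-0.022,0,0,0,0,0],[-0.0315,-0.022,0,0,0,0,0],[-0.0315,-0.022,0,0,0,0,0],[-0.0315,-0.022,0,0,0,0,0]]'; python3 -m inch '[[-0.0315,-0.022,0,0,0,0,0],[-0.0315,-0.022,0,0,0,0,0],[-0.0315,-0.022,0,0,0,0,0],[-0.0315,-0.022,0,0,0,0,0]]'; python3 -m inch '[[-0.0315,-0.022,0,0,0,0,0],[-0.0315,-0.022,0,0,0,0,0],[-0.0315,-0.022,0,0,0,0,0],[-0.0315,-0.022,0,0,0,0,0]]'; python3 -m inch '[[-0.0315,-0.022,0,0,0,0,0],[-0.0315,-0.022,0,0,0,0,0],[-0.0315,-0.022,0,0,0,0,0],[-0.0315,-0.022,0,0,0,0,0],[0,0,0,0,0,0.07,0]]'; python3 -m inch '[[0,0,0,0,0,0.1,0],[0,0,0,0,0,0.1,0],[0,0,0,0,0,0.1,0],[0,0,0,0,0,0,0],[0,0,0,0,0,0,0]]'
cat > st.py <<'E'
from h import *
import sys
s=telemetry.observe(); p=np.array(s["position"]); y=s["tool_rot"][2]
d=np.array([float(sys.argv[1]),float(sys.argv[2]),0])-p
print(s["clock"],p,np.degrees(s["tool_rot"]),"d tool x,y",d[:2]@[np.cos(y),np.sin(y)],d[:2]@[np.sin(y),-np.cos(y)],"q",np.round(s["qpos"],2),"F",np.round(s["force"],1))
E
python3 st.py .4955 .166
```

```text
clock: 1.35
position: [0.3419, 0.4319, 0.2314]
tool_rot: [3.141, 0.0, 2.705]
force: [1.7, 0.9, -0.4]
grip_width: 0.0856
finger_force: 0.0
clock: 1.75
position: [0.4189, 0.2988, 0.2315]
tool_rot: [3.141, 0.0, 2.705]
force: [0.8, 1.3, 0.1]
grip_width: 0.0855
finger_force: 0.0
clock: 2.25
position: [0.4974, 0.1623, 0.2315]
tool_rot: [-3.141, 0.002, 2.629]
force: [-0.5, 0.1, 0.2]
grip_width: 0.0856
finger_force: 0.0
clock: 2.75
position: [0.4952, 0.1673, 0.2313]
tool_rot: [3.142, 0.0, 2.338]
force: [0.2, -0.3, 0.7]
grip_width: 0.0851
finger_force: 0.0
2.75 [0.49521296 0.16728179 0.23132794] [1.79997846e+02 6.11264912e-03 1.33958306e+02] d tool x,y -0.001121931472148893 -0.0006831144160098581 q [-0.56  0.36  0.16  1.87 -0.07  0.91  0.4 ] F [ 0.2 -0.3  0.7]
```

```bash
python3 -m inch '[[-0.001,-0.0005,0.03,0,0,0,0],[0,0,0.03,0,0,0,0],[0,0,0.03,0,0,0,0],[0,0,0.02,0,0,0,0],[0,0,0.02,0,0,0,0]]'; python3 -m inch '[[0,0,0.01,0,0,0.007,0],[0,0,0,0,0,0,0]]'; python3 -m inch '[[0,0,0,0,0,0,0.4],[0,0,0,0,0,0,0.6],[0,0,0,0,0,0,0.7],[0,0,0,0,0,0,0.8],[0,0,0,0,0,0,0.9]]' 25;  python3 -m inch '[[0,0,0,0,0,0,1],[0,0,0,0,0,0,1],[0,0,0,0,0,0,1]]' 25; python3 st.py .4955 .166
```

```text
clock: 3.25
position: [0.4954, 0.1661, 0.1003]
tool_rot: [-3.141, -0.0, 2.338]
force: [0.1, -0.0, 0.0]
grip_width: 0.0856
finger_force: 0.0
clock: 3.45
position: [0.4951, 0.1659, 0.0905]
tool_rot: [-3.14, -0.001, 2.329]
force: [0.3, 1.3, -0.2]
grip_width: 0.0855
finger_force: 0.0
clock: 3.95
position: [0.4957, 0.1662, 0.0916]
tool_rot: [3.141, 0.0, 2.328]
force: [-0.3, -0.1, -0.3]
grip_width: 0.0122
finger_force: 0.2
clock: 4.25
position: [0.4957, 0.1662, 0.0916]
tool_rot: [3.141, 0.0, 2.328]
force: [-1.7, 0.2, 6.1]
grip_width: 0.0115
finger_force: 29.8
4.25 [0.49568497 0.16620308 0.09163047] [1.79978546e+02 3.75188819e-03 1.33374619e+02] d tool x,y -2.0587364873031553e-05 -0.0002739189863233993 q [-0.52  0.57  0.12  1.99 -0.12  0.59  0.43] F [-1.7  0.2  6.1]
```

Gripped squarely with low side force. The bar is at 34.8°, so it needs about 55.2° clockwise (0.963 rad).

```bash
python3 -m inch '[[0,0,0,0,0,0.08,1],[0,0,0,0,0,0.08,1],[0,0,0,0,0,0.08,1],[0,0,0,0,0,0.08,1],[0,0,0,0,0,0.08,1]]'; python3 -m inch '[[0,0,0,0,0,0.08,1],[0,0,0,0,0,0.08,1],[0,0,0,0,0,0.08,1],[0,0,0,0,0,0.08,1],[0,0,0,0,0,0.08,1]]';python3 -m inch '[[0,0,0,0,0,0.08,1],[0,0,0,0,0,0.08,1],[0,0,0,0,0,0,1],[0,0,0,0,0,0,1]]'; python3 st.py .4955 .166
```

```text
clock: 4.75
position: [0.496, 0.1664, 0.0917]
tool_rot: [3.141, -0.0, 1.925]
force: [1.8, 1.2, 2.5]
grip_width: 0.0116
finger_force: 29.4
clock: 5.25
position: [0.4963, 0.1664, 0.0917]
tool_rot: [3.14, -0.001, 1.525]
force: [3.4, 1.0, 0.5]
grip_width: 0.0119
finger_force: 29.1
clock: 5.65
position: [0.4965, 0.1664, 0.0917]
tool_rot: [3.14, -0.001, 1.37]
force: [5.9, 0.7, 0.5]
grip_width: 0.0115
finger_force: 29.1
5.65 [0.49646313 0.16639342 0.09166356] [ 1.79894873e+02 -4.16596447e-02  7.85195269e+01] d tool x,y -0.0005772425726229902 -0.0008655571019283891 q [-0.71  0.6   0.38  2.   -0.38  0.61 -0.28] F [5.9 0.7 0.5]
```

Tool yaw is 78.5°, so the handle should be at about 90°. I'll open, lift, move clear and look.

```bash
python3 -m inch '[[0,0,0,0,0,0,0.7],[0,0,0,0,0,0,0.4],[0,0,0,0,0,0,0],[0,0,0,0,0,0,0],[0,0,0,0,0,0,0]]'; python3 -m inch '[[0,0,-0.02,0,0,0,0],[0,0,-0.03,0,0,0,0],[0,0,-0.04,0,0,0,0],[0,0,-0.04,0,0,0,0],[0,0,-0.02,0,0,0,0]]'; python3 -m inch '[[0.035,0,0,0,0,0,0],[0.035,0,0,0,0,0,0],[0.035,0,0,0,0,0,0],[0.035,0,0,0,0,0,0],[0.035,0,0,0,0,0,0]]'; python3 -m inch '[[0.035,0,0,0,0,0,0],[0.035,0,0,0,0,0,0],[0.035,0,0,0,0,0,0],[0,0,0,0,0,0,0]]'
python3 - <<'E'
from fit import *
ims=look((.496,.166),np.radians(-102))
im=ims["top"]; v=cv2.resize(im[170:275,200:310],(627,599),interpolation=cv2.INTER_CUBIC); cv2.imwrite("pics/crop2.png",v[:,:,::-1])
cv2.imwrite("pics/scene2.png",ims["scene"][:,:,::-1])
for d in outline_of("gauge","top"):
    ys,xs=np.nonzero(d["region"]); P=np.array([ray("top",(x,y),.018)[:2] for x,y in zip(xs,ys)])
    print("gauge",cv2.minAreaRect((P*1000).astype(np.float32)))
E
```

```text
clock: 6.15
position: [0.4955, 0.1661, 0.0913]
tool_rot: [-3.141, 0.0, 1.368]
force: [0.4, 0.4, -1.0]
grip_width: 0.0819
finger_force: 0.0
clock: 6.65
position: [0.4963, 0.1661, 0.2443]
tool_rot: [3.139, -0.002, 1.368]
force: [0.9, 0.8, -0.6]
grip_width: 0.0854
finger_force: 0.0
clock: 7.15
position: [0.5308, 0.3389, 0.2412]
tool_rot: [-3.141, 0.0, 1.368]
force: [1.2, 0.7, 0.7]
grip_width: 0.0853
finger_force: 0.0
clock: 7.55
position: [0.5508, 0.445, 0.2399]
tool_rot: [-3.14, -0.0, 1.373]
force: [-0.8, 0.8, -0.0]
grip_width: 0.0851
finger_force: 0.0
handle ['top', 'scene'] [0.4955 0.1661] yaw -104.8 cost 0.482
handle ['top'] [0.4952 0.166 ] yaw -104.2 cost 0.268
handle ['scene'] [0.4987 0.1673] yaw -108.1 cost 0.159
gauge ((504.86846923828125, 160.544189453125), (26.893583297729492, 151.24208068847656), 72.45551300048828)
```

View pics/crop2.png

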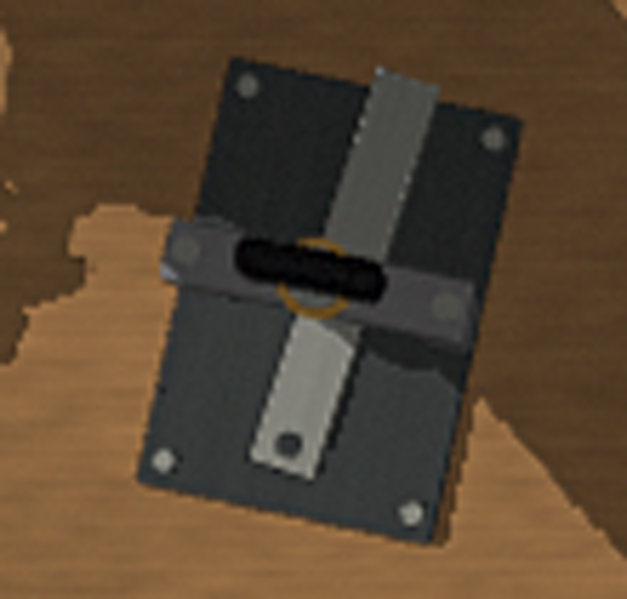

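View pics/scene2.png

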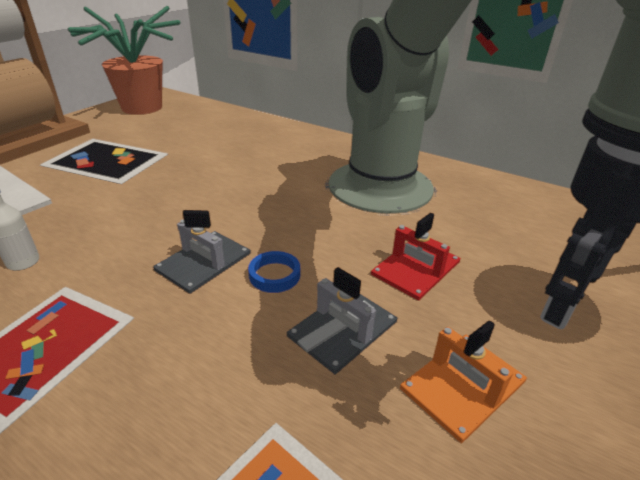

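The pictures show the handle in line over the bridge: the bar runs about (245,256) to (375,280) in the crop, within 2° of the bridge line. The gauge hasn't moved, the spare's screw is untouched and the arm is clear.

```bash
python3 -c "
from workcell import bot,telemetry
print(bot.job_done(), telemetry.observe()['clock'])"
```

```text
the job is handed in; nothing more can be done
the job is handed in; nothing more can be done
```

I turned the handle on the gauged spreader about 55° clockwise until it lay in line over the bridge (about 90°, by tool angle and picture), let go, and handed the job in; the gauge did not move, and the spare spreader's screw was left alone.

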